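# Split a nodule in the hand splitter without hurting the fossil

## Robot

A 6-joint arm with a two-finger parallel gripper is mounted at the origin on the work surface. World frame = base frame: x ahead of the robot, y to its left, z up, the work surface at z = 0. Lengths are in m, angles in rad, forces in N, time in s.
With the tool pointing down it reaches from about 0.35 to 0.775 m from the base axis. Payload 5.5 kg.
Tool frame: the origin (TCP) lies midway between the tips of the shut fingers; the grasp point (between the pads) lies 19 mm behind it; z points along the fingers, y is the line along which they close (so a half turn about z gives the same grasp; the last joint's range is limited). The gripper opens to 85 mm and grips with 20 to 120 N. Pads are 22 mm wide; open, the fingers measure 114 mm over their backs; the gripper's body (76 mm by 85 mm) begins 54 mm behind the grasp point. The pads swing forward as they close: fully open they stand 13 mm farther back than shut.
Start: joints at [-1.278, 0.313, 0.046, 1.304, 0, 1.431], TCP at [0.241, -0.522, 0.231] pointing down, gripper open.
Joint ranges: [-2.76, 2.76], [-0.86, 1.69], [-1.03, 1.26], [-2.2, 2.34], [-1.47, 1.5], [-3.14, 3.14]. Speed limits (rad/s): [2.57, 2.57, 3.14, 3.14, 3.14, 3.14].

## Interface

Orientations are given as a unit quaternion [w, x, y, z].
In Python, from workcell import telemetry, imaging, env gives the robot as it stands. The module is installed in compiled form; this text tells all that it offers.
- The arm moves only by the tool step_arm, never from a script. Its argument "moves" is a list of rows, each a list of 3 entries, a list of its own where there are three numbers: the shift along the tool's x, y, z in mm, then the turn, a rotation vector about the tool's x, y, z in rad, then the finger opening in mm, from 0 to 85.4. A call has 1 to 8 rows; each row is the pose to reach, as a shift and turn from the pose commanded when the call began, along the tool's axes at that moment; what a row does not reach only later rows make up. A row lasts 1/12 s, in which the tool goes at most 41.7 mm and 7.16 degrees, less where a joint would pass 70% of its speed; a pose out of reach is approached as far as the arm can. A call with a gripper value outside its range is refused whole. The fingers move at their own pace and stop on an object; "grip_force" is the grip in N (left out, the last holds). Time passes only in rows, so rows that repeat a pose let the fingers close. It gives the time, the measured TCP pose, the force, the opening and the grip force at its end, in the units of the state.
- telemetry.get_state(): the state, without advancing time (a new reading comes with each control period).
- imaging.read_camera(name): name is "side" or "top"; returns the picture (384x512x3 uint8, red, green, blue); there is no depth.
- imaging.camera_params(name): a dict with "camera_matrix" (3x3 intrinsics, pixels), "D" ([k1, k2, p1, p2, k3] as OpenCV has them; the pictures are not rectified), "pose" (4x4, takes a point from camera to world coordinates). Camera axes: x right, y up, looking along -z (the intrinsics and any distortion apply to the point x, -y, -z); pixel columns grow to the right and rows downward; lengths in m; the calibration is good to about 2 mm. A picture is of the moment at which its call begins. camera_params takes no time and is no camera call.
- env.hand_in(): hands the job in; it is judged then, once.
The state is a dict: "clock": time; "joint_pos": joint angles; "qvel": joint speeds; "tau": joint torques, N m; "tcp_pos": TCP position; "orientation": TCP orientation; "wrist_force": force on the tool from outside, world axes, zero at the start; "ft_torque": the same for the moment, N m; "finger_gap": finger opening in m; "grip_force": force on a finger pad.
Only numpy, scipy, OpenCV 4.12 (cv2) and the standard library are available. Lean on these libraries where they do the work, as an engineer would, in place of code of your own. Each camera call takes 0.05 s, during which the arm holds its last target. There are 200 camera calls.

## Task

Lay the grooved stone nodule whole across the two rest plates of the hand splitter, its groove in line with the blade. Swing the raised upper handle over until the blade sits in the groove, then press it steadily towards the lower handle, never leaning on it with more than about 3.5 kg (35 N), until you feel the stone give; stop there at once, so that the blade does not run on into the fossil in the middle. Leave the two halves lying apart on the rests, and do not disturb the other things on the bench.

Things in the scene. Friction and masses are not known exactly. Their poses are not given: they have to be found in the camera images.
- splitter: the hand splitter, fixed to the bench: a green plate 130 x 320 mm with two arms joined by one hinge. Origin on the bench under the middle of the seat. Its y axis runs along the arms: hinge at +y, handles at -y; its x axis runs across, the line in which the nodule must lie; z up. Two steel cheeks carry the hinge (y 89 to 121 mm, x within 25 mm, 104 mm high)
- seat (a point): middle of the seat, level with the flat tops of the two steel rest plates, 45 mm above the bench. Each plate reaches from 10 to 46 mm either side of the middle along splitter x and is 72 mm long along y. The plates slide down on stiff posts when loaded with about 9 N together, by up to 14 mm, and stay where they are pushed
- low_edge (a point): highest place of the lower blade's edge, between the rest plates, 6 mm above their tops; the edge runs along splitter y, 50 mm long. The blade is set anew each time at this height or up to 7 mm lower and this is not measured, so the handle travel at which the stone gives changes by over 10 mm
- low_grip (a point): middle of the top of the lower arm's fixed black grip, 48 mm above the bench; the grip is 26 mm wide and 100 mm long along splitter y
- hinge (a point): middle of the hinge pin of the upper arm, 105 mm along +y from the seat and 91 mm above the bench; the pin runs along splitter x
- upper_arm: the hinged upper arm, origin on the hinge pin. Level (closed), its axes are those of the splitter: it runs along its own -y, +z is its upper side (its back when raised). It starts raised, leaning up to 15 degrees beyond upright, away from the seat, its end about 350 mm high. A stiff hinge holds it where it is left (1 to 8 N at the grip moves it). Bar 20 mm wide
- grip_top (a point): middle of the upper face of the upper arm's black grip, the place to press: 212 mm from the hinge along the arm and 49 mm to the arm's +z side of the hinge line. The grip is 26 x 26 mm in section and reaches from 165 to 260 mm from the hinge
- blade_edge (a point): middle of the upper blade's edge, 105 mm from the hinge; 50 mm long along the arm. With the arm level it is 91 mm above the bench, the bottom of the seated nodule's groove. From there the grip meets 3 to 7 N while the rests sink; once the lower blade bites it climbs, over up to 8 mm of blade travel, to a peak of 8 to 20 N and drops at once to under half: split
- nodule_mid (a point): centre of the nodule (in one half): brown stone, blocky eight-sided section, 52 mm across flats, 88 mm long, 0.3 to 0.5 kg, lying on a flat. Its x axis is its long axis. Only it has a V groove round its middle, 12 mm wide, 6 mm deep; grasp it there across its sides. It lies in one of three places, two plain stones in the others. The fossil is a disc 25 mm across round this point
- other_face (a point): the same centre, marked in the other half: it coincides with nodule_mid while the stone is whole and comes away from it (along the nodule's x) when it is split
- nodule_big: bystander: a smooth ungrooved stone, 104 x 62 mm, origin under its middle
- nodule_small: bystander: a small ungrooved stone, 60 x 38 mm, origin under its middle
- skullcap_a: bystander: a bone dome 124 mm across, 78 mm high, origin under its middle
- skullcap_b: bystander: a bone dome 112 mm across, 72 mm high, origin under its middle
- jar: bystander: a jar 56 mm across, 75 mm high, origin under its middle
- brush: bystander: a brush 150 mm long lying flat
Not all that is in view belongs to the job. What is shaped like the part that bears nodule_mid but blue or pink is not meant.

How it is judged:
On the way, in this order (a step that is already met when the one before it is completed fails the run):
1. the nodule lies whole on the rests with its groove in line with the blade (x of nodule_mid in the frame of splitter between -0.006 and 0.006 m and y of nodule_mid in the frame of splitter between -0.014 and 0.014 m and height (world z) of nodule_mid between 0.054 and 0.074 m and angle between the x axis of nodule_mid and the x axis of splitter, either way round below 0.15 rad and distance between nodule_mid and other_face below 0.0012 m), for 0.2 s.
2. the upper blade sits in the groove of the whole nodule (distance between blade_edge and nodule_mid below 0.025 m and distance between nodule_mid and other_face below 0.0012 m), for 0.1 s.
3. the nodule is split (distance between nodule_mid and other_face above 0.0024 m), for 0.2 s.
At the end, for the whole second after the job is handed in: The nodule is in two: the halves' inner faces are more than 2.4 mm apart, both halves lie on the rests with their inner faces within 30 mm of the middle of the seat and their centres 50 to 80 mm above the bench (distance between nodule_mid and other_face above 0.0024 m and horizontal distance between each of nodule_mid, other_face and seat below 0.03 m and height (world z) of nodule_mid between 0.05 and 0.08 m and height (world z) of other_face between 0.05 and 0.08 m); the robot touches nothing.
It fails at once if the handle is pressed with more than 35 N (contact force between any of the fingers, the arm and upper_arm above 35 N).
It fails at once if the blade runs on into the fossil, less than 12.5 mm from the nodule's centre (distance between blade_edge and nodule_mid below 0.0125 m).
It fails at once if the nodule is broken other than under the blade (distance between nodule_mid and other_face above 0.0024 m and distance between blade_edge and nodule_mid above 0.04 m).
It fails at once if another thing on the bench is moved by more than 20 mm (distance of any of nodule_big, nodule_small, skullcap_a, skullcap_b, jar, brush from where it was at the start of the episode above 0.02 m).
It also fails if it takes over 72 s, if anything falls off the work surface, if the arm or the gripper's body presses on something with over 40 N, if the wrist force passes 120 N, or if a joint passes its speed limit or range.

## Working session

There is one attempt and no reset: what is moved stays moved. The work goes in short steps, Python scripts to look and compute and a tool call to move; the robot and the scene stay as the last step left them, time stands still between calls to the robot, and variables do not carry over. Pictures are saved under pics/ and viewed, at most 10 in all, crops included, and the job is handed in when it is done.

Besides the shell and the picture viewer there is one more tool, called after "Request:" as name(argument=value, ...), one argument or row to a line, values as JSON. step_arm: Moves the arm, as the interface text tells. Its arguments: {"type":"object","properties":{"moves":{"type":"array"},"grip_force":{"type":"number"}},"required":["moves"]}

```bash
mkdir -p pics; cat > h.py <<'E'
import numpy as np, cv2
from workcell import telemetry, imaging, env
from scipy.spatial.transform import Rotation as R
def ray(n,px):
    p=imaging.camera_params(n);K=np.array(p["camera_matrix"]);D=np.array(p["D"],float);T=np.array(p["pose"])
    u=cv2.undistortPoints(np.array(px,float).reshape(-1,1,2),K,D).reshape(-1,2)
    d=np.c_[u[:,0],-u[:,1],-np.ones(len(u))]@T[:3,:3].T
    return T[:3,3],d
def onz(n,px,z):
    o,d=ray(n,px); return o+d*((z-o[2])/d[:,2])[:,None]
def proj(n,P):
    p=imaging.camera_params(n);K=np.array(p["camera_matrix"]);D=np.array(p["D"],float);T=np.array(p["pose"])
    c=(np.array(P,float).reshape(-1,3)-T[:3,3])@T[:3,:3]
    c=c*[1,-1,-1]
    return cv2.projectPoints(c,np.zeros(3),np.zeros(3),K,D)[0].reshape(-1,2)
def tri(a,b):
    o1,d1=ray("top",[a]);o2,d2=ray("side",[b]);d1=d1[0]/np.linalg.norm(d1);d2=d2[0]/np.linalg.norm(d2)
    s=np.linalg.lstsq(np.c_[d1,-d2],o2-o1,rcond=None)[0]
    p,q=o1+s[0]*d1,o2+s[1]*d2
    return (p+q)/2,np.linalg.norm(p-q)
def snap(n,f=None):
    im=imaging.read_camera(n)
    if f: cv2.imwrite("pics/"+f,im[:,:,::-1])
    return im
def tool(P):  # world shift -> tool axes mm
    s=telemetry.get_state();q=s["orientation"]
    r=R.from_quat([q[1],q[2],q[3],q[0]])
    return r.inv().apply(np.array(P)-s["tcp_pos"])*1000
E
python3 - <<'E'
from h import *
a=snap("top","t0.png");b=snap("side","s0.png")
cv2.imwrite("pics/both0.png",cv2.resize(np.hstack([a,b])[:,:,::-1],(800,300)))
for n in("top","side"):
    p=imaging.camera_params(n);print(n,np.round(p["pose"],3),np.round(p["camera_matrix"],1),p["D"])
s=telemetry.get_state();print({k:np.round(v,3) for k,v in s.items()})
E
```

```text
top [[ 0.     0.989 -0.146  0.352]
 [-1.    -0.003 -0.025 -0.017]
 [-0.026  0.146  0.989  1.163]
 [ 0.     0.     0.     1.   ]] [[384.    0.  257.3]
 [  0.  384.  195. ]
 [  0.    0.    1. ]] [-0.03236265  0.          0.          0.          0.        ]
side [[-0.896  0.34  -0.286  0.195]
 [-0.445 -0.681  0.582  0.681]
 [ 0.003  0.649  0.761  0.962]
 [ 0.     0.     0.     1.   ]] [[372.4   0.  254.6]
 [  0.  372.4 196.3]
 [  0.    0.    1. ]] [-0.09120605  0.          0.          0.          0.        ]
{'clock': np.float64(0.1), 'joint_pos': array([-1.278,  0.314,  0.045,  1.304, -0.   ,  1.431]), 'qvel': array([-0.   , -0.003,  0.003, -0.001,  0.   , -0.001]), 'tau': array([ 2.0000e-03, -4.8173e+01,  2.9924e+01,  1.3000e-02, -0.0000e+00,
       -0.0000e+00]), 'tcp_pos': array([ 0.241, -0.522,  0.23 ]), 'orientation': array([-0.001,  0.977,  0.215, -0.   ]), 'wrist_force': array([ 0.257, -0.121,  0.595]), 'ft_torque': array([-0.015,  0.058, -0.029]), 'grip_force': np.float64(0.0), 'finger_gap': np.float64(0.086)}
```

View pics/t0.png

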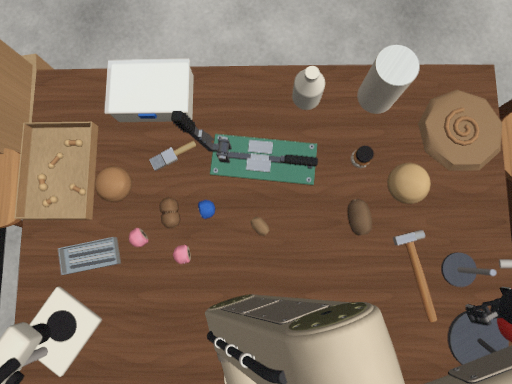

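View pics/s0.png

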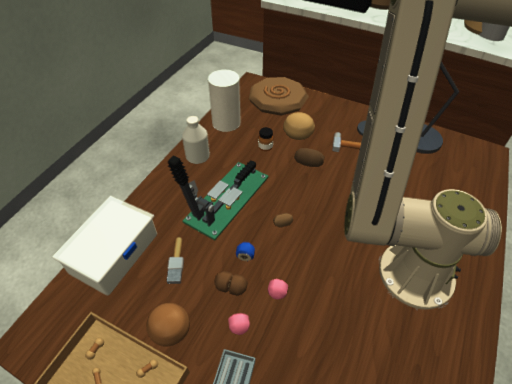

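The top view shows the splitter at about (264,160), with its hinge at (222,150) and its low grip at (300,160). There are three brown stones: (170,212) is two-lobed with a waist, (360,217) is big and smooth, and (260,226) is small and smooth. The blue stone at (207,209) and the pink ones at (138,237) and (182,254) are decoys. Only (170,212) has a groove. I'll confirm that in a crop and measure it.

```bash
python3 - <<'E'
from h import *
a=cv2.imread("pics/t0.png");b=cv2.imread("pics/s0.png")
c1=cv2.resize(a[185:265,120:280],(800,400),interpolation=cv2.INTER_CUBIC)
c2=cv2.resize(a[120:195,160:330],(800,353),interpolation=cv2.INTER_CUBIC)
cv2.imwrite("pics/crop1.png",cv2.resize(np.vstack([c1,c2]),(640,600)))
hsv=cv2.cvtColor(a,cv2.COLOR_BGR2HSV)
g=cv2.inRange(hsv,(60,60,40),(95,255,255))
g=cv2.morphologyEx(g,cv2.MORPH_CLOSE,np.ones((25,25)))
cs=cv2.findContours(g,cv2.RETR_EXTERNAL,cv2.CHAIN_APPROX_NONE)[0];c=max(cs,key=cv2.contourArea)
r=cv2.minAreaRect(c);bx=cv2.boxPoints(r);print("green",r)
for z in(0,0.005,0.01):
    w=onz("top",bx,z);print(z,np.round(w,4),np.linalg.norm(np.diff(w,axis=0),axis=1))
print(a[212,165],a[205,170],a[212,150],a[218,172],a[226,260])
print(hsv[205,170],hsv[218,172],hsv[212,150],hsv[222,155])
E
```

```text
green ((263.31683349609375, 158.83168029785156), (103.88188171386719, 40.7965202331543), 5.710592269897461)
0 [[ 0.5895  0.1605  0.    ]
 [ 0.7198  0.1501  0.    ]
 [ 0.684  -0.1734  0.    ]
 [ 0.5557 -0.1581  0.    ]] [0.13067759 0.32555164 0.12919933]
0.005 [[ 0.5885  0.1597  0.005 ]
 [ 0.7182  0.1494  0.005 ]
 [ 0.6825 -0.1728  0.005 ]
 [ 0.5548 -0.1575  0.005 ]] [0.13011557 0.32415151 0.12864367]
0.01 [[ 0.5875  0.1589  0.01  ]
 [ 0.7166  0.1487  0.01  ]
 [ 0.6811 -0.1721  0.01  ]
 [ 0.5539 -0.1569  0.01  ]] [0.12955355 0.32275138 0.12808801]
[56 74 93] [ 81 110 146] [ 51  74 109] [ 86 114 148] [ 88 116 147]
[ 13 114 146] [ 14 107 148] [ 12 136 109] [ 12 136 105]
```

View pics/crop1.png

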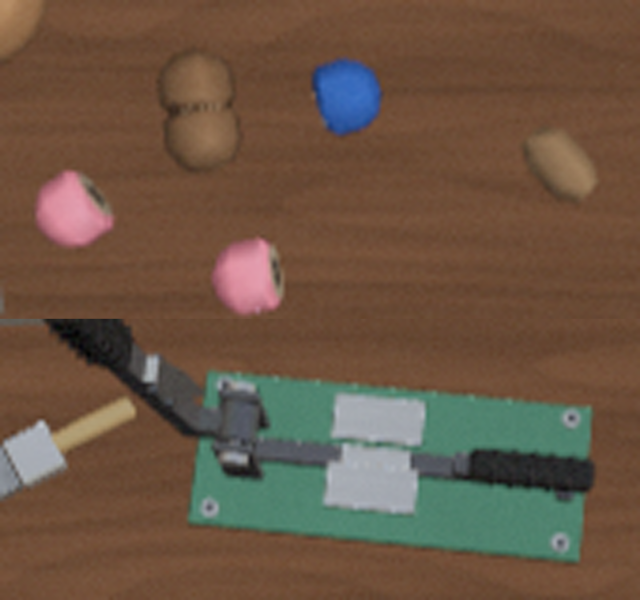

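The crop confirms it. The brown stone at (170,212) has a dark groove across its middle at about (170,211.5). The one at (260,226) is smooth, and the blue and pink ones are decoys. The rest plates sit at about (261,147) and (259,162). Next I'll measure the nodule and the seat.

```bash
python3 - <<'E'
from h import *
a=cv2.imread("pics/t0.png");b=cv2.imread("pics/s0.png")
def gc(im,rect):
    m=np.zeros(im.shape[:2],np.uint8);x,y,w,h=rect
    x0,y0=x-30,y-30;sub=im[y0:y+h+30,x0:x+w+30].copy();m=np.zeros(sub.shape[:2],np.uint8)
    cv2.grabCut(sub,m,(30,30,w,h),np.zeros((1,65)),np.zeros((1,65)),6,cv2.GC_INIT_WITH_RECT)
    m=((m==1)|(m==3)).astype(np.uint8)
    cs=cv2.findContours(m,cv2.RETR_EXTERNAL,cv2.CHAIN_APPROX_NONE)[0];c=max(cs,key=cv2.contourArea)+[x0,y0]
    return c
c=gc(a,(158,195,25,35));r=cv2.minAreaRect(c);print("top nod",r)
# split at groove; use hull points at height ~26mm (silhouette)
w=onz("top",cv2.boxPoints(r),0.03);print(np.round(w,4),np.linalg.norm(np.diff(w,axis=0),axis=1),w.mean(0))
g=onz("top",[[161.5,212],[179.5,210.5],[170,211.5]],0.03);print("groove",np.round(g,4))
c2=gc(b,(212,268,38,30));r2=cv2.minAreaRect(c2);print("side nod",r2)
w=onz("side",cv2.boxPoints(r2),0.026);print(np.round(w,4),np.linalg.norm(np.diff(w,axis=0),axis=1),w.mean(0))
print("tri",tri(r[0],r2[0]))
# plates
for n,im,roi,seat in(("top",a,(240,135,40,45),0),("side",b,(200,170,50,50),0)):
    hsv=cv2.cvtColor(im,cv2.COLOR_BGR2HSV);m=cv2.inRange(hsv,(0,0,140),(180,45,255))
    k=np.zeros_like(m);x,y,ww,h=roi;k[y:y+h,x:x+ww]=m[y:y+h,x:x+ww]
    for q in cv2.findContours(k,cv2.RETR_EXTERNAL,cv2.CHAIN_APPROX_NONE)[0]:
        if cv2.contourArea(q)>30:
            rr=cv2.minAreaRect(q);ww_=onz(n,cv2.boxPoints(rr),.045)
            print(n,"plate",np.round(rr[0],1),np.round(rr[1],1),rr[2],np.round(ww_.mean(0),4),np.round(np.linalg.norm(np.diff(ww_,axis=0),axis=1),3),np.round(ww_[:,:2],3).tolist())
# splitter guess check
C=np.array([.636,-.0053,0]);th=np.deg2rad(6.2)
ey=np.array([np.sin(th),np.cos(th),0]);ex=np.array([np.cos(th),-np.sin(th),0])
for s in(28,-28):
  print("pred plate px",proj("top",C+ex*s/1000+[0,0,.045]),proj("side",C+ex*s/1000+[0,0,.045]))
print("corners",proj("side",[C+ex*i*.065+ey*j*.16+[0,0,.004] for i in(1,-1) for j in(1,-1)]),proj("side",[C-ey*.197+[0,0,.048]]),proj("top",[C-ey*.197+[0,0,.048]]))
v=b.copy()
for P in [C+ex*i*.065+ey*j*.16+[0,0,.004] for i in(1,-1) for j in(1,-1)]+[C+ex*i*.001+ey*j*.036+[0,0,.045] for i in(46,-46,10,-10) for j in(1,-1)]:
    cv2.circle(v,tuple(int(t*8) for t in proj("side",P)[0]),8,(0,0,255),-1,shift=3)
    cv2.circle(a,tuple(int(t*8) for t in proj("top",P)[0]),8,(0,0,255),-1,shift=3)
cv2.drawContours(v,[c2],-1,(255,255,0),1);cv2.drawContours(a,[c],-1,(255,255,0),1)
cv2.imwrite("pics/ov.png",np.vstack([cv2.resize(a[120:230,150:330],(490,300)),cv2.resize(v[150:300,160:290],(490,300),interpolation=2)[:, :]]) if 0 else np.hstack([cv2.resize(a[120:240,150:330],(450,300)),cv2.resize(v[150:300,160:300],(350,375))[:300]]))
E
```

```text
top nod ((168.82533264160156, 212.68997192382812), (27.88654136657715, 17.974266052246094), 82.40535736083984)
[[0.5044 0.3099 0.03  ]
 [0.5114 0.2562 0.03  ]
 [0.4285 0.2426 0.03  ]
 [0.4215 0.2958 0.03  ]] [0.05423366 0.08399946 0.05364837] [0.46645507 0.2761128  0.03      ]
groove [[0.4683 0.2982 0.03  ]
 [0.4727 0.2441 0.03  ]
 [0.4698 0.2726 0.03  ]]
side nod ((230.09434509277344, 283.1697998046875), (33.24125289916992, 19.779918670654297), 15.945395469665527)
[[0.5058 0.314  0.026 ]
 [0.5221 0.2559 0.026 ]
 [0.4279 0.2409 0.026 ]
 [0.415  0.2985 0.026 ]] [0.06034192 0.09542353 0.05904521] [0.46771261 0.27731159 0.026     ]
tri (array([0.46703888, 0.2773473 , 0.02538352]), np.float64(0.0006943299028680734))
top plate [259.2 155.3] [24.  30.6] 6.009006023406982 [0.6369 0.0059 0.045 ] [0.094 0.072 0.094] [[0.594, 0.046], [0.688, 0.037], [0.679, -0.035], [0.586, -0.025]]
side plate [230.3 195.3] [12.  21.2] 45.0 [0.6126 0.0096 0.045 ] [0.08  0.048 0.078] [[0.64, 0.039], [0.628, -0.04], [0.585, -0.019], [0.598, 0.058]]
side plate [217.4 189. ] [ 8.9 20.1] 41.987213134765625 [0.6634 0.0046 0.045 ] [0.078 0.036 0.077] [[0.683, 0.037], [0.677, -0.041], [0.643, -0.027], [0.651, 0.049]]
pred plate px [[263.90141407 146.37166173]] [[219.38814551 186.15357381]]
pred plate px [[261.91377056 164.52188538]] [[233.27737394 193.06167816]]
corners [[181.55484753 221.28999761]
 [237.75510145 162.31731978]
 [214.11344391 239.70696936]
 [268.06765471 176.24135569]] [[258.25645637 154.28608815]] [[329.01705073 161.79602459]]
```

View pics/ov.png

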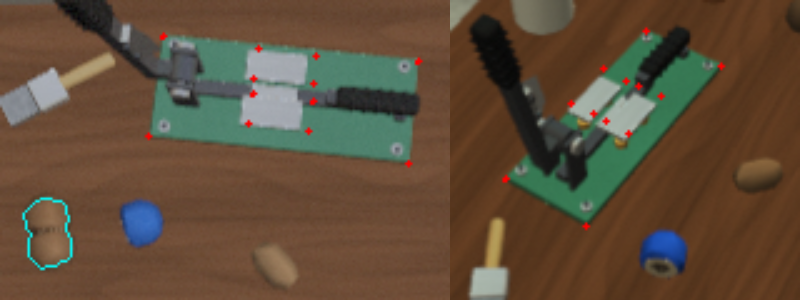

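The overlay shows the nodule outline is good. The plates measure 94 x 72 mm, which matches the given size, so the seat is at about (0.637, 0.006) and the splitter is yawed about -6.2°. The nodule centre is at about (0.467, 0.276, 0.025), with its long axis about 8° from world x. Now I'll move.

```bash
cat >> h.py <<'E'
def plan(P,yaw,n=1):
    "tool-frame shift mm & rotvec from now to TCP at P, pointing down, tool-x yaw deg"
    s=telemetry.get_state();q=s["orientation"];r=R.from_quat([q[1],q[2],q[3],q[0]])
    t=R.from_euler("z",yaw,degrees=True)*R.from_euler("x",180,degrees=True)
    d=np.array(P)-s["tcp_pos"];rv=(r.inv()*t).as_rotvec()
    print("pos",np.round(s["tcp_pos"],4),"yaw",np.round(np.degrees(np.arctan2(*r.as_matrix()[1::-1,0])),2),"t",s["clock"],"F",np.round(s["wrist_force"],1),"j",np.round(s["joint_pos"],2))
    print("shift",np.round(r.inv().apply(d)*1000,1),"rot",np.round(rv,3))
E
python3 - <<'E'
from h import *
plan((.241+.0757,-.522+.266,.231),24.8+54.4)
E
```

```text
pos [ 0.241  -0.5215  0.2305] yaw 24.8 t 0.1 F [ 0.3 -0.1  0.6] j [-1.28  0.31  0.05  1.3  -0.    1.43]
shift [ 1.801e+02 -2.093e+02 -1.000e-01] rot [-0.001 -0.001 -0.949]
```

Request:
step_arm(
  moves=[
    [[22.5,-26.1,0],[0,0,-0.118],85],
    [[45,-52.3,0],[0,0,-0.237],85],
    [[67.5,-78.5,0],[0,0,-0.356],85],
    [[90,-104.6,0],[0,0,-0.474],85],
    [[112.5,-130.8,0],[0,0,-0.593],85],
    [[135,-157,0],[0,0,-0.712],85],
    [[157.5,-183,0],[0,0,-0.83],85],
    [[180,-209,0],[0,0,-0.949],85],
  ],
  grip_force=40,
)

```text
clock: 0.77
tcp_pos: [0.3168, -0.255, 0.231]
orientation: [-0.0, 0.769, 0.639, 0.0]
wrist_force: [0.4, 0.2, -0.7]
finger_gap: 0.0849
grip_force: 0.0
```

```bash
python3 - <<'E'
from h import *
plan((.392,.010,.231),133.6)
E
```

```text
pos [ 0.3168 -0.255   0.231 ] yaw 79.48 t 0.7667 F [ 0.4  0.2 -0.7] j [-0.88 -0.01 -0.34  1.24  0.    0.88]
shift [2.743e+02 2.560e+01 1.000e-01] rot [-0.    -0.    -0.945]
```

Request:
step_arm(
  moves=[
    [[34.3,3.2,0],[0,0,-0.118],85],
    [[68.6,6.4,0],[0,0,-0.236],85],
    [[102.9,9.6,0],[0,0,-0.354],85],
    [[137.2,12.8,0],[0,0,-0.472],85],
    [[171.5,16,0],[0,0,-0.59],85],
    [[205.8,19.2,0],[0,0,-0.708],85],
    [[240,22.4,0],[0,0,-0.827],85],
    [[274,25.6,0],[0,0,-0.945],85],
  ],
)

```text
clock: 1.43
tcp_pos: [0.3933, 0.0093, 0.2311]
orientation: [-0.0, 0.394, 0.919, -0.0]
wrist_force: [0.2, 0.3, -0.3]
finger_gap: 0.0847
grip_force: 0.0
```

```bash
python3 - <<'E'
from h import *
plan((.467,.2755,.15),188)
E
```

```text
pos [0.3933 0.0093 0.2311] yaw 133.65 t 1.4333 F [ 0.2  0.3 -0.3] j [-0.18 -0.04 -0.37  1.24 -0.    0.63]
shift [141.8 237.1  81.1] rot [-0.    -0.    -0.949]
```

Request:
step_arm(
  moves=[
    [[17.7,29.6,10],[0,0,-0.119],85],
    [[35.4,59.3,20],[0,0,-0.237],85],
    [[53.2,88.9,30],[0,0,-0.356],85],
    [[70.9,118.5,40.5],[0,0,-0.475],85],
    [[88.6,148,50.6],[0,0,-0.593],85],
    [[106.3,178,61],[0,0,-0.712],85],
    [[124,207.5,71],[0,0,-0.83],85],
    [[141.8,237,81],[0,0,-0.949],85],
  ],
)

```text
clock: 2.1
tcp_pos: [0.4685, 0.275, 0.1493]
orientation: [-0.0, -0.07, 0.998, -0.0]
wrist_force: [0.7, 0.3, 0.9]
finger_gap: 0.0852
grip_force: 0.0
```

```bash
python3 - <<'E'
from h import *
a=snap("top");b=snap("side")
cv2.imwrite("pics/hov.png",cv2.cvtColor(np.hstack([cv2.resize(a[170:260,115:235],(400,300)),cv2.resize(b[200:320,160:320],(400,300))]),cv2.COLOR_RGB2BGR))
plan((.467,.2755,.012),188)
E
```

```text
pos [0.4685 0.2769 0.1476] yaw -171.89 t 2.2 F [-0.2 -1.  -0.2] j [ 0.39  0.29 -0.19  1.09  0.    0.24]
shift [  1.4  -1.2 135.6] rot [ 0.    -0.002  0.002]
```

View pics/hov.png

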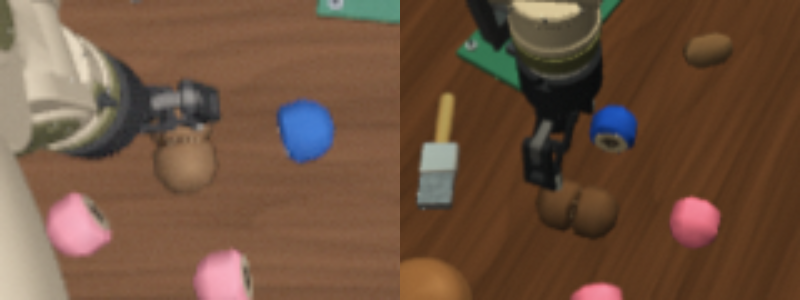

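The hover picture shows the gripper over the grooved stone. The groove, at side pixel (229,283), agrees with the outline centre. I'll descend and grasp.

Request:
step_arm(
  moves=[
    [[1,-1,30],[0,0,0],85],
    [[1,-1,60],[0,0,0],85],
    [[1,-1,85],[0,0,0],85],
    [[1,-1,110],[0,0,0],85],
    [[1,-1,125],[0,0,0],85],
    [[1,-1,135],[0,0,0],85],
    [[1,-1,135],[0,0,0],40],
    [[1,-1,135],[0,0,0],40],
  ],
  grip_force=40,
)

```text
clock: 2.87
tcp_pos: [0.4677, 0.2717, 0.0154]
orientation: [-0.0, -0.067, 0.998, -0.0]
wrist_force: [-0.0, 0.9, 0.6]
finger_gap: 0.0633
grip_force: 0.0
```

Request:
step_arm(
  moves=[
    [[0,0,0],[0,0,0],40],
    [[0,0,0],[0,0,0],40],
    [[0,0,0],[0,0,0],40],
    [[0,0,0],[0,0,0],40],
    [[0,0,0],[0,0,0],40],
  ],
)

```text
clock: 3.28
tcp_pos: [0.4693, 0.2729, 0.017]
orientation: [0.002, -0.067, 0.998, 0.001]
wrist_force: [-0.3, 1.1, 7.0]
finger_gap: 0.0511
grip_force: 42.9
```

Request:
step_arm(
  moves=[
    [[0,0,-10],[0,0,0],40],
    [[0,0,-30],[0,0,0],40],
    [[0,0,-60],[0,0,0],40],
    [[0,0,-90],[0,0,0],40],
    [[0,0,-100],[0,0,0],40],
    [[0,0,-100],[0,0,0],40],
  ],
)

```text
clock: 3.78
tcp_pos: [0.4697, 0.2727, 0.1182]
orientation: [0.003, -0.067, 0.998, 0.001]
wrist_force: [-0.1, 0.6, -3.8]
finger_gap: 0.0509
grip_force: 43.2
```

```bash
python3 - <<'E'
from h import *
a=snap("top");b=snap("side")
cv2.imwrite("pics/lift.png",cv2.cvtColor(np.hstack([cv2.resize(a[170:260,115:235],(400,300)),cv2.resize(b[200:320,160:320],(400,300))]),cv2.COLOR_RGB2BGR))
plan((.48,.0,.117),173.8)
E
```

```text
pos [0.4673 0.2718 0.1144] yaw -172.32 t 3.8833 F [-0.2  1.2 -4.4] j [ 0.38  0.31 -0.25  1.01 -0.    0.24]
shift [  23.8 -271.    -2.4] rot [-0.001 -0.001  0.242]
```

View pics/lift.png

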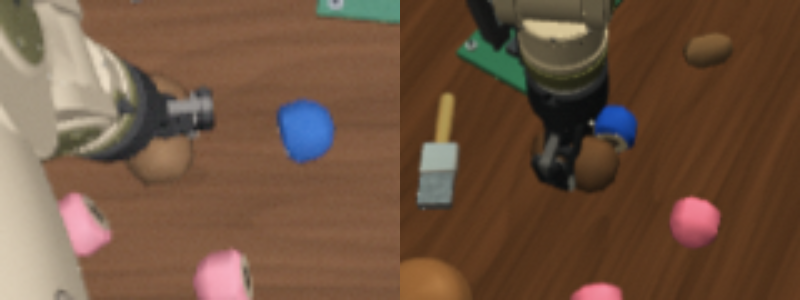

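The stone is held level and lifted, with the fingers in the middle. I'll carry it around the raised arm.

Request:
step_arm(
  moves=[
    [[2,-20,0],[0,0,0],40],
    [[5,-55,0],[0,0,0.03],40],
    [[9,-95,0],[0,0,0.07],40],
    [[12,-135,-1],[0,0,0.11],40],
    [[15,-175,-1],[0,0,0.15],40],
    [[19,-215,-2],[0,0,0.19],40],
    [[22,-250,-2],[0,0,0.22],40],
    [[24,-271,-2],[0,0,0.242],40],
  ],
)

```text
clock: 4.55
tcp_pos: [0.4785, -0.0027, 0.1149]
orientation: [-0.002, 0.056, 0.998, -0.0]
wrist_force: [0.1, -0.1, -3.8]
finger_gap: 0.051
grip_force: 43.4
```

```bash
python3 - <<'E'
from h import *
plan((.637,.006,.117),173.8)
E
```

```text
pos [ 0.4785 -0.0027  0.1149] yaw 173.59 t 4.55 F [ 0.1 -0.1 -3.8] j [-0.17  0.2  -0.4   0.97 -0.   -0.06]
shift [-156.5   26.4   -2.7] rot [-0.001 -0.004 -0.004]
```

Request:
step_arm(
  moves=[
    [[-15,3,0],[0,0,0],40],
    [[-45,8,-1],[0,0,0],40],
    [[-80,14,-2],[0,0,0],40],
    [[-115,20,-2],[0,0,0],40],
    [[-145,25,-2],[0,0,0],40],
    [[-156.5,26.5,-2],[0,0,0],40],
    [[-156.5,26.5,-2],[0,0,0],40],
    [[-156.5,26.5,-2],[0,0,0],40],
  ],
)

```text
clock: 5.22
tcp_pos: [0.637, 0.01, 0.1158]
orientation: [-0.003, 0.054, 0.999, 0.0]
wrist_force: [-0.2, 0.5, -5.2]
finger_gap: 0.0507
grip_force: 43.6
```

```bash
python3 - <<'E'
from h import *
a=snap("top");b=snap("side")
cv2.imwrite("pics/seat.png",cv2.cvtColor(np.hstack([cv2.resize(a[110:200,205:325],(400,300)),cv2.resize(b[130:250,160:320],(400,300))]),cv2.COLOR_RGB2BGR))
plan((.637,.006,.064),173.8)
E
```

```text
pos [0.6364 0.01   0.1172] yaw 173.82 t 5.3167 F [-0.1  0.6 -3.8] j [-0.11  0.49  0.02  1.11 -0.   -0.  ]
shift [-1.3 -3.9 53.2] rot [-0.    -0.005  0.   ]
```

View pics/seat.png

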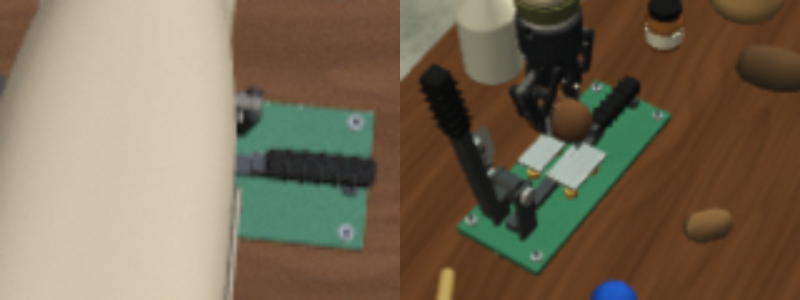

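The side view shows the stone over the rest plates, with the raised arm clear of it. I'll lower it gently.

Request:
step_arm(
  moves=[
    [[-3,-4,15],[0,0,0],40],
    [[-3,-4,32],[0,0,0],40],
    [[-3,-4,42],[0,0,0],40],
    [[-3,-4,47],[0,0,0],40],
    [[-3,-4,50],[0,0,0],40],
    [[-3,-4,51],[0,0,0],40],
    [[-3,-4,51],[0,0,0],40],
  ],
)

```text
clock: 5.9
tcp_pos: [0.6414, 0.0056, 0.0687]
orientation: [0.0, 0.054, 0.999, -0.0]
wrist_force: [-0.1, -0.4, -4.2]
finger_gap: 0.0509
grip_force: 43.5
```

```bash
python3 - <<'E'
from h import *
plan((.639,.006,.062),173.8)
b=snap("side")
cv2.imwrite("pics/seat2.png",cv2.cvtColor(cv2.resize(b[150:240,170:290],(800,600)),cv2.COLOR_RGB2BGR))
E
```

```text
pos [0.6414 0.0056 0.0687] yaw 173.83 t 5.9 F [-0.1 -0.4 -4.2] j [-0.12  0.53 -0.04  1.01 -0.   -0.01]
shift [2.4 0.1 6.7] rot [-0.     0.001  0.001]
```

View pics/seat2.png

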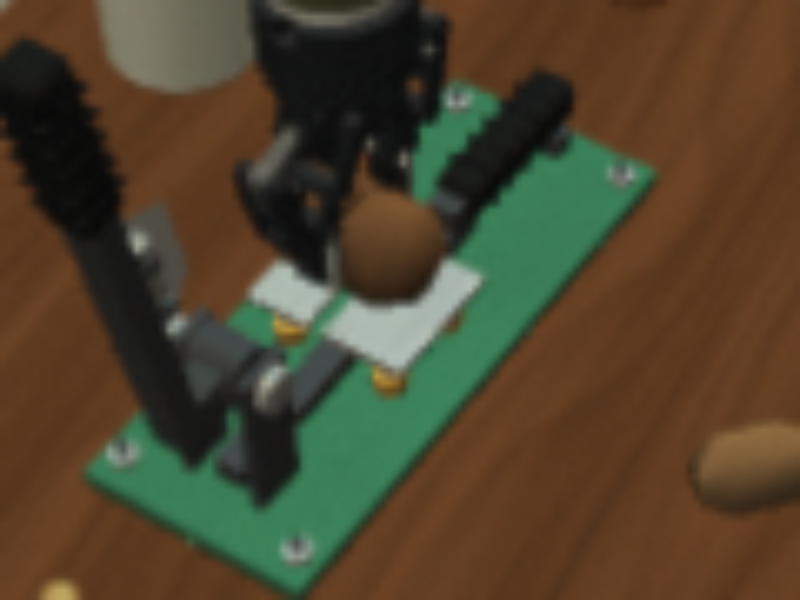

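It's still about 6 mm above the plates. I'll lower it slowly.

Request:
step_arm(
  moves=[
    [[2,0,2],[0,0,0],40],
    [[2,0,4],[0,0,0],40],
    [[2,0,5],[0,0,0],40],
    [[2,0,5.5],[0,0,0],40],
    [[2,0,5.5],[0,0,0],40],
  ],
)

```text
clock: 6.37
tcp_pos: [0.6392, 0.0058, 0.0627]
orientation: [-0.0, 0.054, 0.999, -0.0]
wrist_force: [0.6, -0.4, -4.1]
finger_gap: 0.0507
grip_force: 43.6
```

Request:
step_arm(
  moves=[
    [[0,0,0.7],[0,0,0],40],
    [[0,0,1.4],[0,0,0],40],
    [[0,0,1.4],[0,0,0],40],
  ],
)

```text
clock: 6.62
tcp_pos: [0.6395, 0.0058, 0.062]
orientation: [0.0, 0.054, 0.999, -0.0]
wrist_force: [-1.4, -0.5, 0.4]
finger_gap: 0.0509
grip_force: 44.1
```

Contact: the weight is now on the rests. I'll release.

Request:
step_arm(
  moves=[
    [[0,0,0],[0,0,0],60],
    [[0,0,0],[0,0,0],70],
    [[0,0,0],[0,0,0],80],
    [[0,0,0],[0,0,0],85],
    [[0,0,0],[0,0,0],85],
    [[0,0,-30],[0,0,0],85],
    [[0,0,-65],[0,0,0],85],
    [[0,0,-100],[0,0,0],85],
  ],
)

```text
clock: 7.28
tcp_pos: [0.6384, 0.0059, 0.1615]
orientation: [-0.001, 0.054, 0.999, 0.0]
wrist_force: [0.9, -0.1, 0.1]
finger_gap: 0.0848
grip_force: 0.0
```

```bash
python3 - <<'E'
from h import *
plan((.50,-.05,.25),173.8)
E
```

```text
pos [0.6384 0.0059 0.1615] yaw 173.82 t 7.2833 F [ 0.9 -0.1  0.1] j [-0.12  0.46  0.1   1.21 -0.   -0.01]
shift [131.8 -70.5 -88.1] rot [-0.    -0.003  0.   ]
```

Request:
step_arm(
  moves=[
    [[25,-3,-25],[0,0,0],85],
    [[55,-6,-45],[0,0,0],85],
    [[85,-9,-60],[0,0,0],60],
    [[112,-12,-75],[0,0,0],40],
    [[137,-15,-90],[0,0,0],20],
    [[150,10,-110],[0,0,0],0],
    [[160,42,-130],[0,0,0],0],
    [[171,76,-150],[0,0,0],0],
  ],
)

```text
clock: 7.95
tcp_pos: [0.4767, 0.0998, 0.3128]
orientation: [0.001, 0.055, 0.998, -0.0]
wrist_force: [1.2, 0.1, 0.3]
finger_gap: 0.0116
grip_force: 0.0
```

Request:
step_arm(
  moves=[
    [[10,32,-20],[0,0,0],0],
    [[20,66,-40],[0,0,0],0],
    [[30,100,-60],[0,0,0],0],
    [[40,135,-80],[0,0,0],0],
    [[42,146,-90],[0,0,0],0],
    [[42,146,-90],[0,0,0],0],
  ],
)

```text
clock: 8.45
tcp_pos: [0.4514, 0.2524, 0.4038]
orientation: [0.002, 0.052, 0.999, 0.001]
wrist_force: [-0.0, -0.9, -0.4]
finger_gap: -0.0002
grip_force: 0.0
```

```bash
python3 - <<'E'
from h import *
a=snap("top","t1.png");b=snap("side","s1.png")
cv2.imwrite("pics/swing.png",cv2.cvtColor(np.hstack([cv2.resize(a[100:190,165:285],(400,300)),cv2.resize(b[130:250,150:310],(400,300))]),cv2.COLOR_RGB2BGR))
plan((.665,.27,.40),173.8)
# predicted pixels of grip end (260, centre at 49-13=36 off) for several theta
S=np.array([.637,.006,0]);th=np.deg2rad(6.2);ey=np.array([np.sin(th),np.cos(th),0]);H=S+.105*ey+[0,0,.091];Z=np.array([0,0,1.])
for t in(90,95,100,105):
    r=np.deg2rad(t);u=-ey*np.cos(r)+Z*np.sin(r);n=ey*np.sin(r)+Z*np.cos(r)
    print(t,[np.round(proj(c,H+.26*u+.036*n)[0],1).tolist() for c in("top","side")],np.round(H+.212*u+.049*n,3))
E
```

```text
pos [0.4515 0.2498 0.4013] yaw 173.91 t 8.55 F [-0.5  0.8 -0.5] j [ 0.35  0.21  0.33  1.68 -0.    0.46]
shift [-210.1   42.8    1.4] rot [-0.     0.001  0.002]
90 [[193.1, 114.6], [183.5, 146.0]] [0.654 0.159 0.303]
95 [[183.5, 114.4], [177.8, 152.6]] [0.656 0.177 0.298]
100 [[174.5, 114.4], [172.2, 159.7]] [0.658 0.195 0.291]
105 [[166.1, 114.8], [166.8, 167.4]] [0.659 0.212 0.283]
```

View pics/swing.png

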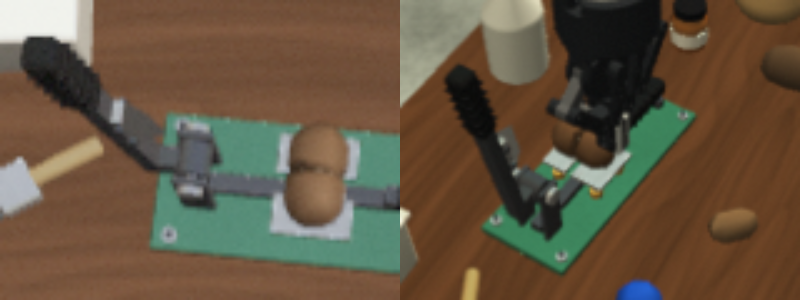

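The stone sits across both plates, with its groove at about top pixel (260.4,151). The raised grip's end is at top (176,116) and side (174,160), which gives an arm angle of about 99°. I'll check the seating numerically.

```bash
python3 - <<'E'
from h import *
a=cv2.imread("pics/t1.png")
S=np.array([.637,.006,0]);th=np.deg2rad(6.2);ey=np.array([np.sin(th),np.cos(th),0]);ex=np.array([np.cos(th),-np.sin(th),0])
hsv=cv2.cvtColor(a,cv2.COLOR_BGR2HSV);roi=np.zeros(a.shape[:2],np.uint8);roi[130:180,235:285]=255
m=cv2.inRange(hsv,(5,60,40),(25,255,255))&roi
cs=cv2.findContours(m,cv2.RETR_EXTERNAL,cv2.CHAIN_APPROX_NONE)[0];c=max(cs,key=cv2.contourArea)
r=cv2.minAreaRect(c);print(r)
w=onz("top",cv2.boxPoints(r),.073);print(np.round(w[:,:2],4).tolist(),w.mean(0),np.linalg.norm(np.diff(w,axis=0),axis=1))
d=w.mean(0)-S-[0,0,.073];print("split frame mm",d@ex*1e3,d@ey*1e3)
e=w[1]-w[0] if np.linalg.norm(w[1]-w[0])>.07 else w[2]-w[1];print("axis deg",np.degrees(np.arctan2(e[1],e[0])),"want -6.2")
# groove: darkest rows profile in stone
g=cv2.cvtColor(a,cv2.COLOR_BGR2GRAY).astype(float)
x0,y0=r[0]
for dx in(-5,-3,0,3,5):
    x=int(round(x0+dx));col=g[int(y0)-8:int(y0)+9,x];print(x,int(y0)-8+np.argmin(col[3:-3])+3,np.round(col).astype(int).tolist())
print("expect groove top px",proj("top",[S+[0,0,.092],S+ex*.044+[0,0,.071],S-ex*.044+[0,0,.071]]))
E
```

```text
((259.5, 148.5), (37.0, 49.0), 90.0)
[[0.7064, 0.0766], [0.7053, -0.0678], [0.5941, -0.0666], [0.5948, 0.0756]] [0.6501462  0.00444297 0.073     ] [0.14436021 0.11123311 0.14217516]
split frame mm 13.237466531042827 -0.12813799732533052
axis deg -90.45929926646195 want -6.2
254 150 [76, 80, 87, 81, 87, 86, 91, 79, 66, 56, 48, 59, 83, 97, 94, 97, 92]
256 149 [91, 99, 99, 96, 101, 100, 106, 97, 75, 57, 57, 79, 100, 107, 105, 105, 107]
260 149 [111, 112, 115, 115, 115, 117, 116, 120, 108, 93, 98, 109, 109, 119, 121, 125, 124]
262 151 [112, 117, 121, 121, 121, 123, 122, 122, 118, 106, 94, 90, 113, 126, 123, 127, 129]
264 150 [118, 125, 122, 124, 126, 128, 123, 124, 126, 120, 105, 110, 119, 117, 120, 125, 125]
expect groove top px [[258.78579236 151.0415983 ]
 [260.55381607 138.42181517]
 [257.31388485 167.55461279]]
```

```bash
python3 - <<'E'
from h import *
a=cv2.imread("pics/t1.png")
S=np.array([.637,.006,0]);th=np.deg2rad(6.2);ey=np.array([np.sin(th),np.cos(th),0]);ex=np.array([np.cos(th),-np.sin(th),0])
k=8;x0,y0=242,132;sub=cv2.resize(a[y0:175,x0:280],None,fx=k,fy=k,interpolation=cv2.INTER_CUBIC)
hsv=cv2.cvtColor(sub,cv2.COLOR_BGR2HSV)
m=cv2.inRange(hsv,(3,70,30),(22,255,255))
m=cv2.morphologyEx(m,cv2.MORPH_OPEN,np.ones((33,33)))
n,l,st,ce=cv2.connectedComponentsWithStats(m);i=l[int((157-y0)*k),int((259-x0)*k)]
m=(l==i).astype(np.uint8)*255
c=max(cv2.findContours(m,cv2.RETR_EXTERNAL,cv2.CHAIN_APPROX_NONE)[0],key=cv2.contourArea)
r=cv2.minAreaRect(c);bx=cv2.boxPoints(r)/k+[x0-.5+.5/k,y0-.5+.5/k];w=onz("top",bx,.073)
print(r,st[i],bx.mean(0),np.round(np.linalg.norm(np.diff(w,axis=0),axis=1),4),w.mean(0));d=w.mean(0)-S;print("mm",d@ex*1e3,d@ey*1e3)
for e in np.diff(w,axis=0): print(np.degrees(np.arctan2(e[1],e[0])))
# same for plates in this image: gap visible corners
hs=cv2.inRange(hsv,(0,0,140),(180,45,255))
cs=[q for q in cv2.findContours(hs,cv2.RETR_EXTERNAL,cv2.CHAIN_APPROX_NONE)[0] if cv2.contourArea(q)>500]
r=cv2.minAreaRect(np.vstack(cs));bx=cv2.boxPoints(r)/k+[x0-.5,y0-.5];w=onz("top",bx,.045);print("plates",w.mean(0),np.linalg.norm(np.diff(w,axis=0),axis=1))
cv2.drawContours(sub,[c],-1,(255,255,0),1)
P=proj("top",[S+[0,0,.092],S+ey*.02+[0,0,.092],S-ey*.02+[0,0,.092]])
for p in P: cv2.circle(sub,tuple(int(v) for v in (p-[x0-.5,y0-.5])*k),3,(0,0,255),-1)
cv2.imwrite("pics/chk.png",sub)
E
```

```text
((151.5, 141.5), (283.0, 303.0), 90.0) [    0     0   304   284 43141] [260.5  149.25] [0.1115 0.1063 0.1099] [0.64782332 0.00147368 0.073     ]
mm 11.24885153147281 -3.330936810006726
-90.45125906043354
179.51004755803754
89.68968803602807
plates [0.63659975 0.00655192 0.045     ] [0.09555912 0.07419746 0.09528871]
```

View pics/chk.png

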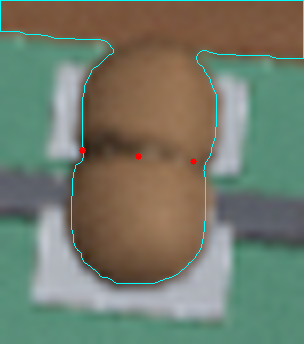

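The plates centroid again gives (0.637, 0.0066). The stone's lower end is at row 167.5, against 167.55 expected, and its axis is within about 3°, so the seating is within tolerance. Now I'll go behind the raised grip with the fingers shut.

Request:
step_arm(
  moves=[
    [[-20,3,0],[0,0,0],0],
    [[-55,8,0],[0,0,0],0],
    [[-90,12,0],[0,0,0],0],
    [[-125,16,0],[0,0,0],0],
    [[-160,18,0],[0,0,0],0],
    [[-190,18,0],[0,0,0],0],
    [[-210,18,0],[0,0,0],0],
    [[-210,18,0],[0,0,0],0],
  ],
)

```text
clock: 9.22
tcp_pos: [0.6649, 0.2411, 0.3916]
orientation: [-0.007, 0.056, 0.998, -0.003]
wrist_force: [4.1, 1.0, -0.4]
finger_gap: -0.0
grip_force: 0.0
```

```bash
cat >> h.py <<'E'
S=np.array([.637,.006,0]);_t=np.deg2rad(6.2);ey=np.array([np.sin(_t),np.cos(_t),0]);ex=np.array([np.cos(_t),-np.sin(_t),0]);Z=np.array([0,0,1.]);H=S+.105*ey+.091*Z
def tcp_at(t,rho,off=0):
    r=np.deg2rad(t);u=-ey*np.cos(r)+Z*np.sin(r);n=ey*np.sin(r)+Z*np.cos(r)
    return H+rho*u+(.049+off)*n+.0145*ey*np.sin(r)
def arc(ts,rhos,off=0):
    plan(tcp_at(ts[0],rhos[0],off),173.8)
    for t,p in zip(ts,rhos): print(t,np.round(tool(tcp_at(t,p,off)),1).tolist(),np.round(tcp_at(t,p,off),3).tolist())
E
python3 - <<'E'
from h import *
plan(H+.130*ey+.224*Z,173.8)
E
```

```text
pos [0.6649 0.2411 0.3916] yaw 173.55 t 9.2167 F [ 4.1  1.  -0.4] j [ 0.23  0.79  1.26  2.06 -0.    0.35]
shift [ 1.3 -1.3 76.7] rot [-0.006 -0.014 -0.004]
```

Request:
step_arm(
  moves=[
    [[0,0,10],[0,0,0],0],
    [[0,0,25],[0,0,0],0],
    [[0,0,45],[0,0,0],0],
    [[0,0,65],[0,0,0],0],
    [[0,0,77],[0,0,0],0],
    [[0,0,77],[0,0,0],0],
  ],
)

```text
clock: 9.72
tcp_pos: [0.6601, 0.243, 0.321]
orientation: [-0.003, 0.055, 0.999, -0.001]
wrist_force: [-0.3, 0.7, -0.3]
finger_gap: 0.0002
grip_force: 0.0
```

```bash
python3 - <<'E'
from h import *
arc([97,94,91,88,85,82,79,76],[.235]*8)
E
```

```text
pos [0.6601 0.243  0.321 ] yaw 173.74 t 9.7167 F [-0.3  0.7 -0.3] j [ 0.24  0.62  0.75  1.7  -0.    0.35]
shift [ -2.7 -41.4   2.8] rot [-0.002 -0.005 -0.001]
97 [-2.7, -41.4, 2.8] [0.658, 0.202, 0.318]
94 [-2.7, -53.3, -0.9] [0.657, 0.19, 0.322]
91 [-2.7, -65.5, -4.0] [0.656, 0.178, 0.325]
88 [-2.7, -77.8, -6.4] [0.654, 0.165, 0.328]
85 [-2.7, -90.3, -8.2] [0.653, 0.153, 0.329]
82 [-2.7, -102.9, -9.3] [0.652, 0.14, 0.331]
79 [-2.7, -115.6, -9.8] [0.65, 0.128, 0.331]
76 [-2.7, -128.3, -9.6] [0.649, 0.115, 0.331]
```

Request:
step_arm(
  moves=[
    [[-2,-10,0],[0,0,0],0],
    [[-2.7,-18,0],[0,0,0],0],
    [[-2.7,-24,0],[0,0,0],0],
    [[-2.7,-30,0],[0,0,0],0],
    [[-2.7,-36,0],[0,0,0],0],
    [[-2.7,-42,0],[0,0,0],0],
    [[-2.7,-48,0],[0,0,0],0],
    [[-2.7,-54,-1],[0,0,0],0],
  ],
)

```text
clock: 10.38
tcp_pos: [0.6593, 0.1911, 0.3266]
orientation: [0.002, 0.054, 0.999, 0.001]
wrist_force: [0.9, 4.3, 4.3]
finger_gap: -0.0
grip_force: 2.3
```

Contact with the grip is about 4 N and the arm is swinging. Continuing.

```bash
python3 - <<'E'
from h import *
arc([90,86,82,78,74,70,66,62],[.235,.235,.235,.235,.235,.233,.231,.229])
E
```

```text
pos [0.6593 0.1911 0.3266] yaw 173.86 t 10.3833 F [0.9 4.3 4.3] j [0.16 0.57 0.67 1.67 0.   0.27]
shift [  2.2 -17.9   0.5] rot [0.002 0.003 0.001]
90 [2.2, -17.9, 0.5] [0.655, 0.174, 0.326]
86 [2.2, -34.5, -2.4] [0.653, 0.157, 0.329]
82 [2.2, -51.3, -4.1] [0.652, 0.14, 0.331]
78 [2.2, -68.2, -4.7] [0.65, 0.124, 0.331]
74 [2.2, -85.2, -4.1] [0.648, 0.107, 0.33]
70 [2.3, -101.5, -0.4] [0.646, 0.09, 0.327]
66 [2.3, -117.4, 4.3] [0.644, 0.075, 0.322]
62 [2.3, -132.9, 10.0] [0.643, 0.059, 0.316]
```

Request:
step_arm(
  moves=[
    [[2,-10,-1],[0,0,0],0],
    [[2,-20,-3],[0,0,0],0],
    [[2,-31,-5],[0,0,0],0],
    [[2,-42,-6],[0,0,0],0],
    [[2,-53,-7],[0,0,0],0],
    [[2,-64,-7.5],[0,0,0],0],
    [[2,-75,-7],[0,0,0],0],
    [[2,-86,-6],[0,0,0],0],
  ],
)

```text
clock: 11.05
tcp_pos: [0.6474, 0.104, 0.3313]
orientation: [0.0, 0.054, 0.999, -0.0]
wrist_force: [1.4, 2.4, 3.0]
finger_gap: 0.0
grip_force: 1.8
```

```bash
python3 - <<'E'
from h import *
arc([74,71,68,65,62,59,56,53,50],[.235,.234,.233,.232,.231,.23,.229,.228,.227])
E
```

```text
pos [0.6474 0.104  0.3313] yaw 173.8 t 11.05 F [1.4 2.4 3. ] j [ 0.04  0.49  0.56  1.64 -0.    0.15]
shift [-0.2  2.8  0.9] rot [-0.  0. -0.]
74 [-0.2, 2.8, 0.9] [0.648, 0.107, 0.33]
71 [-0.2, -9.7, 3.1] [0.647, 0.094, 0.328]
68 [-0.2, -21.9, 5.9] [0.645, 0.082, 0.325]
65 [-0.2, -34.0, 9.4] [0.644, 0.07, 0.322]
62 [-0.2, -45.9, 13.4] [0.643, 0.058, 0.318]
59 [-0.2, -57.5, 18.0] [0.641, 0.047, 0.313]
56 [-0.2, -68.9, 23.1] [0.64, 0.035, 0.308]
53 [-0.2, -80.0, 28.8] [0.639, 0.024, 0.303]
50 [-0.2, -90.8, 35.0] [0.638, 0.014, 0.296]
```

Request:
step_arm(
  moves=[
    [[0,-10,3],[0,0,0],0],
    [[0,-22,6],[0,0,0],0],
    [[0,-34,9.5],[0,0,0],0],
    [[0,-46,13.5],[0,0,0],0],
    [[0,-57.5,18],[0,0,0],0],
    [[0,-69,23],[0,0,0],0],
    [[0,-80,29],[0,0,0],0],
    [[0,-91,35],[0,0,0],0],
  ],
)

```text
clock: 11.72
tcp_pos: [0.6375, 0.0135, 0.2954]
orientation: [-0.0, 0.054, 0.999, -0.0]
wrist_force: [0.6, 0.8, 3.7]
finger_gap: 0.0001
grip_force: 1.6
```

```bash
python3 - <<'E'
from h import *
arc([50,47,44,41,38,35,32,29,26],[.227,.226,.225,.224,.223,.222,.221,.22,.219])
E
```

```text
pos [0.6375 0.0135 0.2954] yaw 173.8 t 11.7167 F [0.6 0.8 3.7] j [-0.1   0.44  0.39  1.52 -0.    0.  ]
shift [-0.3  0.2 -1. ] rot [-0. -0.  0.]
50 [-0.3, 0.2, -1.0] [0.638, 0.014, 0.296]
47 [-0.3, -10.2, 5.7] [0.637, 0.003, 0.29]
44 [-0.3, -20.3, 12.9] [0.636, -0.007, 0.283]
41 [-0.3, -29.9, 20.5] [0.635, -0.016, 0.275]
38 [-0.3, -39.2, 28.5] [0.634, -0.025, 0.267]
35 [-0.3, -48.0, 36.9] [0.633, -0.034, 0.258]
32 [-0.3, -56.3, 45.8] [0.632, -0.042, 0.25]
29 [-0.3, -64.2, 54.9] [0.631, -0.05, 0.241]
26 [-0.3, -71.5, 64.4] [0.63, -0.058, 0.231]
```

Request:
step_arm(
  moves=[
    [[0,-10,6],[0,0,0],0],
    [[0,-20,13],[0,0,0],0],
    [[0,-30,20.5],[0,0,0],0],
    [[0,-39,28.5],[0,0,0],0],
    [[0,-48,37],[0,0,0],0],
    [[0,-56,46],[0,0,0],0],
    [[0,-64,55],[0,0,0],0],
    [[0,-71.5,64],[0,0,0],0],
  ],
)

```text
clock: 12.38
tcp_pos: [0.6299, -0.0571, 0.2309]
orientation: [-0.0, 0.054, 0.999, -0.0]
wrist_force: [-0.7, -0.5, 2.3]
finger_gap: 0.0002
grip_force: 1.1
```

```bash
python3 - <<'E'
from h import *
arc([26,23.5,21,18.5,16,13.5,11,9,7,5,3,1,0,-2],[.219,.218,.217,.216,.215,.214,.213]+[.212]*7)
E
```

```text
pos [ 0.6299 -0.0571  0.2309] yaw 173.82 t 12.3833 F [-0.7 -0.5  2.3] j [-0.22  0.43  0.21  1.36 -0.   -0.11]
shift [-0.3 -0.5 -0.1] rot [-0. -0.  0.]
26 [-0.3, -0.5, -0.1] [0.63, -0.058, 0.231]
23.5 [-0.3, -6.1, 8.1] [0.629, -0.063, 0.223]
21 [-0.3, -11.3, 16.4] [0.629, -0.068, 0.215]
18.5 [-0.3, -16.2, 24.9] [0.628, -0.073, 0.206]
16 [-0.3, -20.7, 33.6] [0.628, -0.078, 0.197]
13.5 [-0.3, -24.8, 42.3] [0.627, -0.082, 0.189]
11 [-0.3, -28.5, 51.2] [0.627, -0.085, 0.18]
9 [-0.3, -31.0, 58.4] [0.627, -0.088, 0.173]
7 [-0.3, -34.2, 65.5] [0.626, -0.091, 0.165]
5 [-0.3, -37.2, 72.7] [0.626, -0.094, 0.158]
3 [-0.3, -39.9, 79.9] [0.626, -0.097, 0.151]
1 [-0.3, -42.4, 87.3] [0.626, -0.099, 0.144]
0 [-0.3, -43.5, 90.9] [0.625, -0.1, 0.14]
-2 [-0.3, -45.6, 98.4] [0.625, -0.102, 0.133]
```

Request:
step_arm(
  moves=[
    [[0,-6,8],[0,0,0],0],
    [[0,-11,16],[0,0,0],0],
    [[0,-16,25],[0,0,0],0],
    [[0,-20.5,33.5],[0,0,0],0],
    [[0,-25,42],[0,0,0],0],
    [[0,-28.5,50],[0,0,0],0],
    [[0,-31,55],[0,0,0],0],
    [[0,-31.5,58],[0,0,0],0],
  ],
)

```text
clock: 13.05
tcp_pos: [0.6264, -0.0878, 0.1729]
orientation: [-0.0, 0.054, 0.999, 0.0]
wrist_force: [-0.0, -1.2, 1.9]
finger_gap: 0.0002
grip_force: 0.9
```

Request:
step_arm(
  moves=[
    [[0,-1,2],[0,0,0],0],
    [[0,-2,4],[0,0,0],0],
    [[0,-3,7],[0,0,0],0],
    [[0,-4,9],[0,0,0],0],
    [[0,-5,12],[0,0,0],0],
    [[0,-6,14],[0,0,0],0],
  ],
)

```text
clock: 13.55
tcp_pos: [0.6262, -0.0933, 0.1598]
orientation: [0.0, 0.054, 0.999, 0.0]
wrist_force: [-0.2, 0.7, 1.1]
finger_gap: -0.0003
grip_force: 0.6
```

```bash
python3 - <<'E'
from h import *
arc([5,3,1,0,-1,-2],[.212]*6)
E
```

```text
pos [ 0.6262 -0.0933  0.1598] yaw 173.84 t 13.55 F [-0.2  0.7  1.1] j [-0.27  0.45  0.08  1.19  0.   -0.17]
shift [-0.  -0.8  1.6] rot [0.    0.    0.001]
5 [-0.0, -0.8, 1.6] [0.626, -0.094, 0.158]
3 [-0.0, -3.5, 8.8] [0.626, -0.097, 0.151]
1 [-0.0, -6.0, 16.2] [0.626, -0.099, 0.144]
0 [-0.0, -7.2, 19.8] [0.625, -0.1, 0.14]
-1 [-0.0, -8.2, 23.6] [0.625, -0.101, 0.136]
-2 [-0.0, -9.2, 27.3] [0.625, -0.102, 0.133]
```

Request:
step_arm(
  moves=[
    [[0,-1,2],[0,0,0],0],
    [[0,-1.5,4],[0,0,0],0],
    [[0,-2,6],[0,0,0],0],
    [[0,-3,8],[0,0,0],0],
    [[0,-4,10],[0,0,0],0],
    [[0,-5,12],[0,0,0],0],
    [[0,-5,14],[0,0,0],0],
    [[0,-5.5,15],[0,0,0],0],
  ],
)

```text
clock: 14.22
tcp_pos: [0.6255, -0.0992, 0.1449]
orientation: [0.0, 0.054, 0.999, -0.0]
wrist_force: [-0.4, -0.2, 1.7]
finger_gap: -0.0002
grip_force: 0.7
```

Request:
step_arm(
  moves=[
    [[0,0,0.7],[0,0,0],0],
    [[0,0,1.4],[0,0,0],0],
    [[0,0,1.4],[0,0,0],0],
  ],
)

```text
clock: 14.47
tcp_pos: [0.6256, -0.0993, 0.1438]
orientation: [0.0, 0.054, 0.999, -0.0]
wrist_force: [-0.7, -1.3, 0.8]
finger_gap: 0.0001
grip_force: 0.6
```

Request:
step_arm(
  moves=[
    [[0,0,0.7],[0,0,0],0],
    [[0,0,1.4],[0,0,0],0],
    [[0,0,1.4],[0,0,0],0],
  ],
)

```text
clock: 14.72
tcp_pos: [0.6256, -0.0991, 0.1424]
orientation: [0.0, 0.054, 0.999, -0.0]
wrist_force: [-0.3, -2.2, 2.4]
finger_gap: 0.0001
grip_force: 1.0
```

Request:
step_arm(
  moves=[
    [[0,0,0.7],[0,0,0],0],
    [[0,0,1.4],[0,0,0],0],
    [[0,0,1.4],[0,0,0],0],
  ],
)

```text
clock: 14.97
tcp_pos: [0.6257, -0.0991, 0.141]
orientation: [0.0, 0.054, 0.999, -0.0]
wrist_force: [-0.1, -1.1, 3.1]
finger_gap: -0.0002
grip_force: 1.2
```

Request:
step_arm(
  moves=[
    [[0,0,0.7],[0,0,0],0],
    [[0,0,1.4],[0,0,0],0],
    [[0,0,1.4],[0,0,0],0],
  ],
)

```text
clock: 15.22
tcp_pos: [0.6257, -0.099, 0.1395]
orientation: [0.0, 0.054, 0.999, 0.0]
wrist_force: [0.5, -2.6, 2.7]
finger_gap: -0.0
grip_force: 1.4
```

Request:
step_arm(
  moves=[
    [[0,0,0.7],[0,0,0],0],
    [[0,0,1.4],[0,0,0],0],
    [[0,0,1.4],[0,0,0],0],
  ],
)

```text
clock: 15.47
tcp_pos: [0.6256, -0.0988, 0.138]
orientation: [0.0, 0.054, 0.999, 0.0]
wrist_force: [-0.0, -2.3, 2.9]
finger_gap: -0.0002
grip_force: 1.2
```

Request:
step_arm(
  moves=[
    [[0,0,0.7],[0,0,0],0],
    [[0,0,1.4],[0,0,0],0],
    [[0,0,1.4],[0,0,0],0],
  ],
)

```text
clock: 15.72
tcp_pos: [0.6255, -0.0987, 0.1364]
orientation: [0.0, 0.054, 0.999, 0.0]
wrist_force: [0.7, -1.7, 1.6]
finger_gap: -0.0002
grip_force: 0.9
```

Request:
step_arm(
  moves=[
    [[0,0,0.7],[0,0,0],0],
    [[0,0,1.4],[0,0,0],0],
    [[0,0,1.4],[0,0,0],0],
  ],
)

```text
clock: 15.97
tcp_pos: [0.6255, -0.0989, 0.1353]
orientation: [0.0, 0.054, 0.999, -0.0]
wrist_force: [-0.1, -2.5, 2.5]
finger_gap: -0.0001
grip_force: 1.4
```

```bash
python3 - <<'E'
from h import *
F=[]
for i in range(3): b=snap("side","p%d.png"%i);s=telemetry.get_state();F.append(s["wrist_force"])
print(np.round(F,1),s["tcp_pos"])
# side-view stone vs plates: bottom of stone extents
b=cv2.imread("pics/p2.png");hsv=cv2.cvtColor(b,cv2.COLOR_BGR2HSV)
for nm,im in(("before",cv2.imread("pics/s1.png")),("now",b)):
    h=cv2.cvtColor(im,cv2.COLOR_BGR2HSV);m=cv2.inRange(h,(0,0,130),(180,50,255));k=np.zeros_like(m);k[170:215,200:255]=m[170:215,200:255]
    n,l,st,ce=cv2.connectedComponentsWithStats(k)
    print(nm,[(x[:5].tolist(),np.round(c,1).tolist()) for x,c in zip(st[1:],ce[1:]) if x[4]>20])
for z in(.045,.038,.031): print(z,np.round(proj("side",[S-ex*.046+ey*.036+Z*z,S-ex*.046-ey*.036+Z*z]),1).tolist())
E
```

```text
[[-0.7 -2.6  3.1]
 [-0.4 -1.6  2.9]
 [ 0.2 -1.7  3.2]] [ 0.62548091 -0.09895946  0.13525178]
before [([208, 189, 12, 10, 60], [213.1, 193.8]), ([219, 191, 23, 15, 125], [229.6, 198.4])]
now [([219, 190, 23, 16, 128], [229.6, 198.9]), ([210, 192, 10, 7, 39], [214.4, 194.7])]
0.045 [[229.5, 204.9], [242.1, 190.6]]
0.038 [[229.6, 206.3], [242.2, 192.0]]
0.031 [[229.7, 207.6], [242.2, 193.4]]
```

The plates have moved down about 0.5 px (roughly 2.5 mm) at 3 N, so the blade is seated and the rests are sinking. I'll continue in small steps.

Request:
step_arm(
  moves=[
    [[0,0,0.7],[0,0,0],0],
    [[0,0,1.4],[0,0,0],0],
    [[0,0,1.4],[0,0,0],0],
  ],
)

```text
clock: 16.37
tcp_pos: [0.6255, -0.0991, 0.1338]
orientation: [0.0, 0.054, 0.999, -0.0]
wrist_force: [-0.6, -2.9, 2.9]
finger_gap: -0.0001
grip_force: 1.7
```

Request:
step_arm(
  moves=[
    [[0,0,0.7],[0,0,0],0],
    [[0,0,1.4],[0,0,0],0],
    [[0,0,1.4],[0,0,0],0],
  ],
)

```text
clock: 16.62
tcp_pos: [0.6255, -0.099, 0.1324]
orientation: [0.0, 0.054, 0.999, 0.0]
wrist_force: [-0.3, -3.5, 3.4]
finger_gap: 0.0002
grip_force: 1.7
```

Request:
step_arm(
  moves=[
    [[0,-0.5,0.7],[0,0,0],0],
    [[0,-1,1.4],[0,0,0],0],
    [[0,-1,1.4],[0,0,0],0],
  ],
)

```text
clock: 16.87
tcp_pos: [0.6255, -0.0994, 0.1308]
orientation: [0.0, 0.054, 0.999, 0.001]
wrist_force: [-0.4, -1.1, 2.7]
finger_gap: -0.0
grip_force: 1.4
```

Request:
step_arm(
  moves=[
    [[0,-0.5,0.7],[0,0,0],0],
    [[0,-1,1.4],[0,0,0],0],
    [[0,-1,1.4],[0,0,0],0],
  ],
)

```text
clock: 17.12
tcp_pos: [0.6253, -0.1001, 0.1295]
orientation: [0.0, 0.054, 0.999, 0.001]
wrist_force: [1.1, 0.9, 1.7]
finger_gap: 0.0001
grip_force: 1.1
```

Request:
step_arm(
  moves=[
    [[0,0,0.7],[0,0,0],0],
    [[0,0,1.4],[0,0,0],0],
    [[0,0,1.4],[0,0,0],0],
  ],
)

```text
clock: 17.37
tcp_pos: [0.6253, -0.1004, 0.1285]
orientation: [0.0, 0.054, 0.999, 0.0]
wrist_force: [-0.2, 3.6, 4.6]
finger_gap: 0.0003
grip_force: 2.0
```

Request:
step_arm(
  moves=[
    [[0,0,0.7],[0,0,0],0],
    [[0,-0.5,1.4],[0,0,0],0],
    [[0,-0.5,1.4],[0,0,0],0],
  ],
)

```text
clock: 17.62
tcp_pos: [0.6253, -0.1006, 0.1273]
orientation: [0.0, 0.054, 0.999, 0.001]
wrist_force: [-0.2, 3.9, 5.8]
finger_gap: 0.0005
grip_force: 2.7
```

Force is climbing, so the lower blade is biting. One short call at a time now.

Request:
step_arm(
  moves=[
    [[0,0.2,0.6],[0,0,0],0],
    [[0,0.2,1.2],[0,0,0],0],
    [[0,0.2,1.2],[0,0,0],0],
  ],
)

```text
clock: 17.87
tcp_pos: [0.6253, -0.1007, 0.1265]
orientation: [0.0, 0.054, 0.999, 0.0]
wrist_force: [-0.8, 2.6, 8.3]
finger_gap: -0.0001
grip_force: 3.7
```

Request:
step_arm(
  moves=[
    [[0,0.2,0.6],[0,0,0],0],
    [[0,0.2,1.2],[0,0,0],0],
    [[0,0.2,1.2],[0,0,0],0],
  ],
)

```text
clock: 18.12
tcp_pos: [0.6253, -0.1009, 0.1255]
orientation: [0.0, 0.054, 0.999, -0.0]
wrist_force: [-1.5, 2.2, 9.5]
finger_gap: -0.0002
grip_force: 4.3
```

Request:
step_arm(
  moves=[
    [[0,0,0.6],[0,0,0],0],
    [[0,0,1.2],[0,0,0],0],
    [[0,0,1.2],[0,0,0],0],
  ],
)

```text
clock: 18.37
tcp_pos: [0.6253, -0.101, 0.1245]
orientation: [0.001, 0.054, 0.999, -0.0]
wrist_force: [-1.9, 1.0, 9.3]
finger_gap: 0.0001
grip_force: 4.6
```

Request:
step_arm(
  moves=[
    [[0,0,0.6],[0,0,0],0],
    [[0,0,1.2],[0,0,0],0],
    [[0,0,1.2],[0,0,0],0],
  ],
)

```text
clock: 18.62
tcp_pos: [0.6253, -0.1012, 0.1232]
orientation: [0.001, 0.054, 0.999, -0.0]
wrist_force: [-2.1, 1.9, 9.6]
finger_gap: -0.0002
grip_force: 4.5
```

Request:
step_arm(
  moves=[
    [[0,0,0.6],[0,0,0],0],
    [[0,0,1.2],[0,0,0],0],
    [[0,0,1.2],[0,0,0],0],
  ],
)

```text
clock: 18.87
tcp_pos: [0.6252, -0.1013, 0.1221]
orientation: [0.001, 0.054, 0.999, -0.0]
wrist_force: [-1.8, 1.3, 9.8]
finger_gap: -0.0001
grip_force: 4.6
```

Request:
step_arm(
  moves=[
    [[0,0,0.6],[0,0,0],0],
    [[0,0,1.2],[0,0,0],0],
    [[0,0,1.2],[0,0,0],0],
  ],
)

```text
clock: 19.12
tcp_pos: [0.6252, -0.1015, 0.1209]
orientation: [0.0, 0.054, 0.999, -0.001]
wrist_force: [-2.4, 0.7, 9.2]
finger_gap: 0.0002
grip_force: 4.6
```

```bash
python3 - <<'E'
from h import *
b=cv2.cvtColor(snap("side","p5.png"),cv2.COLOR_RGB2BGR)
a0=cv2.imread("pics/s1.png");p2=cv2.imread("pics/p2.png")
s=telemetry.get_state();print(np.round(s["wrist_force"],1),np.round(s["ft_torque"],2),s["tcp_pos"])
# template track: near plate corner region & stone's near lobe, between p2 and now
def trk(A,B,x,y,w,h,m=6):
    k=4;A=cv2.resize(A[y:y+h,x:x+w],None,fx=k,fy=k,interpolation=2);B=cv2.resize(B[y-m:y+h+m,x-m:x+w+m],None,fx=k,fy=k,interpolation=2)
    r=cv2.matchTemplate(B,A,cv2.TM_CCOEFF_NORMED);_,v,_,l=cv2.minMaxLoc(r);return round(v,3),(l[0]/k-m,l[1]/k-m)
print("stone near lobe px",np.round(proj("side",[S-ex*.03+Z*.08,S-ex*.046-ey*.03+Z*.045]),1).tolist())
for nm,A,B in(("s1-p2",a0,p2),("p2-now",p2,b)):
    print(nm,"plate",trk(A,B,232,190,12,10),trk(A,B,222,196,14,10),"lobe",trk(A,B,224,176,18,16))
print("per mm",proj("side",[S+Z*.045,S+Z*.035])-proj("side",[S+Z*.045]))
E
```

```text
[-2.4  0.5  9.9] [0.2  0.45 0.02] [ 0.62523875 -0.10147821  0.1208456 ]
stone near lobe px [[231.4, 188.4], [241.1, 191.7]]
s1-p2 plate (0.951, (0.25, 0.5)) (0.977, (0.0, 0.5)) lobe (0.324, (6.0, -1.25))
p2-now plate (0.981, (0.25, 1.0)) (0.979, (0.25, 1.0)) lobe (0.932, (0.25, 1.25))
per mm [[0.         0.        ]
 [0.17720565 1.99992088]]
```

The plates have sunk about 7.5 mm, against about 9.6 mm of blade travel. The stone is still whole and being bitten gradually, so I'll continue.

Request:
step_arm(
  moves=[
    [[0,0,0.6],[0,0,0],0],
    [[0,0,1.2],[0,0,0],0],
    [[0,0,1.2],[0,0,0],0],
  ],
)

```text
clock: 19.42
tcp_pos: [0.6252, -0.1016, 0.1196]
orientation: [0.0, 0.054, 0.999, -0.001]
wrist_force: [-2.2, 0.2, 7.3]
finger_gap: -0.0
grip_force: 4.4
```

Request:
step_arm(
  moves=[
    [[0,0,0.6],[0,0,0],0],
    [[0,0,1.2],[0,0,0],0],
    [[0,0,1.2],[0,0,0],0],
  ],
)

```text
clock: 19.67
tcp_pos: [0.6252, -0.1019, 0.1171]
orientation: [0.0, 0.054, 0.999, -0.001]
wrist_force: [0.7, -2.2, 1.2]
finger_gap: 0.0
grip_force: 1.3
```

The force dropped from about 9 N to 1.2 N, so the stone has given. I'll stop pressing and lift off.

Request:
step_arm(
  moves=[
    [[0,0,-2],[0,0,0],0],
    [[0,0,-6],[0,0,0],0],
    [[0,0,-15],[0,0,0],0],
    [[0,0,-30],[0,0,0],0],
    [[0,0,-60],[0,0,0],0],
    [[0,0,-90],[0,0,0],0],
    [[0,0,-100],[0,0,0],0],
    [[0,0,-100],[0,0,0],0],
  ],
)

```text
clock: 20.33
tcp_pos: [0.6272, -0.1014, 0.2215]
orientation: [0.003, 0.054, 0.999, -0.001]
wrist_force: [0.7, -0.4, 0.8]
finger_gap: -0.0002
grip_force: 0.0
```

```bash
python3 - <<'E'
from h import *
b=cv2.cvtColor(snap("side","p6.png"),cv2.COLOR_RGB2BGR);p5=cv2.imread("pics/p5.png")
def trk(A,B,x,y,w,h,m=6):
    k=4;A=cv2.resize(A[y:y+h,x:x+w],None,fx=k,fy=k,interpolation=2);B=cv2.resize(B[y-m:y+h+m,x-m:x+w+m],None,fx=k,fy=k,interpolation=2)
    r=cv2.matchTemplate(B,A,cv2.TM_CCOEFF_NORMED);_,v,_,l=cv2.minMaxLoc(r);return round(v,3),(l[0]/k-m,l[1]/k-m)
print("plate",trk(p5,b,232,191,12,10),trk(p5,b,222,197,14,10),"near lobe",trk(p5,b,224,178,18,16))
print("1cm -ex",proj("side",[S-ex*.01+Z*.065])-proj("side",[S+Z*.065]),telemetry.get_state()["wrist_force"])
plan((.45,.25,.2),173.8)
E
```

```text
plate (0.978, (0.25, 0.0)) (0.986, (0.0, 0.0)) near lobe (0.975, (0.25, 0.25))
1cm -ex [[2.52474008 1.25363968]] [ 0.72737476  0.20959007 -0.96940865]
pos [ 0.6262 -0.1012  0.219 ] yaw 173.83 t 20.3833 F [ 0.7  0.2 -1. ] j [-0.29  0.43  0.19  1.32  0.   -0.18]
shift [213.  330.2  18.1] rot [-0.     0.004  0.001]
```

Request:
step_arm(
  moves=[
    [[15,-25,-5],[0,0,0],0],
    [[35,-60,-10],[0,0,0],0],
    [[55,-97,-15],[0,0,0],0],
    [[75,-133,-20],[0,0,0],0],
    [[95,-170,-30],[0,0,0],0],
    [[115,-205,-30],[0,0,0],0],
    [[132,-238,-30],[0,0,0],0],
    [[148,-266,-30],[0,0,0],0],
  ],
)

```text
clock: 21.05
tcp_pos: [0.4473, -0.3509, 0.2453]
orientation: [-0.001, 0.054, 0.999, 0.001]
wrist_force: [0.9, 0.3, 0.8]
finger_gap: 0.0002
grip_force: 0.0
```

```bash
python3 - <<'E'
from h import *
import itertools
t=cv2.cvtColor(snap("top","t2.png"),cv2.COLOR_RGB2BGR);s=cv2.cvtColor(snap("side","s2.png"),cv2.COLOR_RGB2BGR)
t1=cv2.imread("pics/t1.png");p5=cv2.imread("pics/p5.png")
def trk(A,B,x,y,w,h,m=5):
    k=8;A=cv2.resize(A[y:y+h,x:x+w],None,fx=k,fy=k,interpolation=2);B=cv2.resize(B[y-m:y+h+m,x-m:x+w+m],None,fx=k,fy=k,interpolation=2)
    r=cv2.matchTemplate(B,A,cv2.TM_CCOEFF_NORMED);_,v,_,l=cv2.minMaxLoc(r);return round(v,3),(l[0]/k-m,l[1]/k-m)
print("top near lobe end",trk(t1,t,250,158,20,13),"far lobe end",trk(t1,t,250,134,20,10),"plates/ref",trk(t1,t,275,160,15,15),trk(t1,t,300,150,14,20))
print("expected from sink 10mm",proj("top",[S-ex*.03+Z*.065,S+ex*.03+Z*.065])-proj("top",[S-ex*.03+Z*.075,S+ex*.03+Z*.075]),"1mm ex",(proj("top",[S+ex*.01+Z*.065])-proj("top",[S+Z*.065]))/10)
print("stone rgb columns (x=251..268 step) rows 140..164")
g=cv2.cvtColor(t,cv2.COLOR_BGR2GRAY)
for y in range(142,164): print(y,g[y,248:272].tolist())
E
```

```text
top near lobe end (0.932, (-0.125, 1.5)) far lobe end (0.959, (0.0, 0.25)) plates/ref (0.996, (0.0, 0.0)) (0.656, (-4.125, -5.0))
expected from sink 10mm [[0.08360648 0.7832043 ]
 [0.06362636 0.9504898 ]] 1mm ex [[ 0.03656998 -0.32894569]]
stone rgb columns (x=251..268 step) rows 140..164
142 [119, 149, 174, 163, 97, 67, 77, 86, 90, 94, 99, 99, 103, 105, 110, 114, 118, 108, 102, 98, 109, 147, 150, 154]
143 [117, 148, 161, 144, 67, 75, 77, 82, 92, 95, 99, 101, 107, 108, 112, 116, 117, 111, 106, 102, 115, 161, 172, 177]
144 [97, 120, 130, 109, 75, 77, 83, 86, 87, 94, 96, 102, 105, 110, 112, 114, 113, 114, 107, 101, 103, 138, 169, 169]
145 [89, 90, 91, 89, 88, 85, 84, 85, 84, 91, 93, 97, 95, 104, 105, 106, 103, 107, 105, 102, 103, 130, 166, 167]
146 [88, 89, 88, 88, 88, 91, 87, 86, 84, 83, 88, 86, 89, 89, 89, 91, 88, 97, 97, 100, 118, 115, 148, 154]
147 [87, 89, 88, 85, 86, 84, 89, 88, 85, 87, 84, 86, 87, 87, 87, 86, 86, 82, 86, 93, 111, 90, 101, 111]
148 [90, 89, 89, 90, 92, 88, 88, 87, 89, 84, 85, 89, 87, 87, 85, 88, 90, 89, 86, 84, 84, 87, 88, 87]
149 [92, 90, 91, 91, 89, 90, 90, 88,
[... 895 characters left out ...]
 75, 84, 85]
158 [154, 123, 79, 64, 73, 79, 84, 86, 94, 97, 101, 107, 108, 113, 116, 113, 112, 105, 102, 109, 117, 84, 88, 86]
159 [179, 156, 85, 65, 72, 79, 83, 90, 93, 97, 98, 107, 106, 112, 112, 112, 110, 107, 103, 105, 115, 88, 87, 85]
160 [172, 162, 84, 68, 68, 78, 84, 88, 91, 95, 101, 106, 108, 114, 115, 111, 107, 105, 100, 112, 144, 126, 121, 88]
161 [170, 160, 76, 65, 70, 79, 81, 87, 90, 95, 99, 104, 110, 112, 115, 109, 107, 105, 101, 116, 158, 159, 154, 89]
162 [171, 165, 90, 60, 71, 79, 77, 84, 92, 97, 99, 103, 105, 111, 114, 109, 108, 101, 99, 107, 141, 166, 158, 91]
163 [174, 165, 111, 62, 67, 72, 75, 82, 90, 91, 97, 102, 110, 110, 112, 110, 109, 99, 100, 118, 155, 168, 159, 106]
```

From t1 to t2 the near half moved +1.5 px and the far half +0.25 px. After allowing for the sink, that is about 4 mm of separation, which is over 2.4 mm. Both halves lie on the rests at a height of about 62 mm, and the robot is clear. Handing in.

```bash
python3 -c "
from workcell import env
print(env.hand_in())"
```

```text
the job is handed in; nothing more can be done
None
```

The job is handed in: the nodule split under the blade at about 10 N, and I stopped pressing when it gave; the halves lie about 4 mm apart on the rests (estimated from the images), but the hand-in returned no verdict.

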